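# Candle an egg at the stall

## Robot

A 6-joint arm with a two-finger parallel gripper is mounted at the origin on the work surface. World frame = base frame: x ahead of the robot, y to its left, z up, the work surface at z = 0. Lengths are in m, angles in rad, forces in N, time in s.
With the tool pointing down it reaches from about 0.25 to 0.775 m from the base axis. Payload 4 kg.
Tool frame: the origin (TCP) lies at the very end of the fingers, on their centre line; the grasp point (between the pads) lies 19 mm behind it (robot.hold_point_z is the distance from the TCP to the grasp point, in m); z points along the fingers, y is the line along which they close (so a half turn about z gives the same grasp; the last joint's range is limited). The gripper opens to 94 mm and grips with 3 to 60 N. Pads are 16 mm wide; open, the fingers measure 119 mm over their backs; the gripper's body (75 mm by 177 mm) begins 78 mm behind the grasp point.
Start: joints at [-1.431, 0.087, 1.371, -0, 1.684, -0.103], TCP at [0.132, -0.534, 0.179] pointing down, gripper open.
Joint ranges: [-3.1, 3.1], [-0.76, 2.03], [0.27, 2.55], [-1.08, 4.22], [0.17, 2.65], [-2.57, 2.57]. Speed limits (rad/s): [2.79, 2.79, 3.14, 3.14, 3.14, 3.14].

## Interface

Orientations are given as [roll, pitch, yaw] about the fixed x, y, z axes, in that order (R = Rz(yaw) Ry(pitch) Rx(roll)).
In Python, from bench import robot gives the robot as it stands.
- The arm moves only by the tool carry_out, never from a script. Its argument "steps" is a list of rows, each a list of 3 entries, a list of its own where there are three numbers: the shift along the tool's x, y, z in m, then the turn about the tool's z in units of 10 degrees (1.0 is 10 degrees), then the closure, from -1 (fully open) to 1 (shut). In form: [[[tx, ty, tz], roll, jaw], ...]. A call has 1 to 10 rows; each row is the pose to reach, as a shift and turn from the pose commanded when the call began, along the tool's axes at that moment; what a row does not reach only later rows make up. A row lasts 1/8 s, in which the tool goes at most 62.5 mm and 10.7 degrees, less where a joint would pass 70% of its speed; a pose out of reach is approached as far as the arm can. A call with a gripper value outside its range is refused whole. The fingers move at their own pace and stop on an object; the grip force is fixed at half the most. Time passes only in rows, so rows that repeat a pose let the fingers close. It gives the time, the measured TCP pose, the force, the opening and the grip force at its end, in the units of the state.
- robot.get_obs(): the state, without advancing time (a new reading comes with each control period).
- robot.snapshot(name): name is "scene" or "top" or "wrist"; returns a dict with "image" (420x560x3 uint8, red, green, blue), "z_map" (420x560 float32, m along the optical axis (not along the pixel's ray), 0 where there is no reading), "mtx" (3x3 intrinsics, pixels), "D" ([k1, k2, p1, p2, k3] as OpenCV has them; the pictures are not rectified), "R" (3x3) and "t" (3): a world point X has camera coordinates R X + t. Camera axes: x right, y down, z forward; pixel columns grow to the right and rows downward; lengths in m; the calibration is good to about 2 mm. A picture is of the moment at which its call begins.
- robot.close_job(): hands the job in; it is judged then, once.
The state is a dict: "time": time; "joint_positions": joint angles; "qvel": joint speeds; "joint_torque": joint torques, N m; "tool_pos": TCP position; "ee_rot": TCP orientation; "wrist_force": force on the tool from outside, world axes, zero at the start; "wrist_torque": the same for the moment, N m; "width": finger opening in m; "finger_force": force on a finger pad.
Only numpy, scipy, OpenCV 4.12 (cv2) and the standard library are available. Lean on these libraries where they do the work, as an engineer would, in place of code of your own. Each camera call takes 0.05 s, during which the arm holds its last target. There are 200 camera calls.

## Task

Get the candling box ready by pushing its open lamp drawer home until it clicks in and stays shut; then take the tongs out of their stand, pick the egg up gently from its cup with the tongs (never with the bare fingers) and bring it over the round opening on top of the box. Finish while holding the egg still in the tongs, upright, centred over the opening and two to four centimetres clear of it; do not put it down, and leave the calculator and the jar where they are.

Things in the scene. Friction and masses are not known exactly. Their poses are not given: they have to be found in the camera images.
- lamp_drawer (a joint): How far the lamp drawer of the candling box stands open, m: 0 = fully home, 0.10 = its stop; starts open 0.05 to 0.09. It slides freely (about 1 N) until about 12 mm from home, where a sprung catch resists with 3 to 5 N; past about 5 mm the catch drops in and keeps it home. It stops firmly at 0.
- drawer_front (a point): Middle of the outer face of the lamp drawer's flat grey front, which looks towards the robot; it moves with the drawer. The front is 130 mm wide and 48 mm tall, from 10 to 58 mm above the counter. Axis x points into the box (the way to push), z up.
- port (a point): Centre of the round opening (50 mm across, black rubber collar 62 mm across) on top of the white candling box, at the collar's upper rim, 79 mm above the counter. The fixed box is 150 x 150 mm, 75 mm tall, the opening in the middle of its top. Axes as the box: x from the drawer's face to the back, z up.
- tongs_grip (a point): Point between the two handle plates of the steel scissor tongs, at the plates' mid height; z up along the tongs, y the line along which handles and jaws close. Each plate is 22 mm wide (x) and 36 mm tall. Tongs in their stand: 131 mm above the counter, nothing above the plates. At rest the handles measure 58 mm over their outer faces here, 65 mm at the plates' tops. Grip with 8 to 15 N.
- tongs_jaws (a point): Point between the two jaws of the tongs, at mid height of the jaws, 115 mm below tongs_grip, same axes. Each jaw is a shallow upright rubber-faced V, 30 mm tall and 40 mm wide (x), that fits round an upright egg. At rest the jaws are 64 mm apart; they close about as far as the handles are squeezed.
- egg_center (a point): Centre of the brown hen's egg, 44 mm across, 57 mm tall, 60 g, upright (long axis z) in a low fixed white cup; its centre is then 31 mm above the counter. The cup has a foot 60 mm across, 3 mm thick, and a rim 42 mm across, 12 mm above the counter, so jaws can pass down beside it. The egg would crack if the tongs' handles were squeezed on it with more than about 30 N.
- calculator: Orange desk calculator, 90 x 140 mm, 18 mm thick, loose; origin under its centre. A bystander.
- jar: Glass jar with a steel cap, 64 mm across, 90 mm tall, loose; origin under its centre. A bystander.
- egg: The same egg as a whole; origin under its blunt end, 28.5 mm below its centre.
- tongs: The tongs (110 g), standing jaws down in a fixed open steel stand (60 x 100 mm outside, 49 mm tall, floor 4 mm). Origin at the pivot, 60 mm below tongs_grip, same axes. A light spring (3 to 4 N) holds them open. Gripped to 53 mm opening they hold firmly and stay open enough for the egg; squeezed round the egg, the plates stand parallel, 36 mm over their outer faces.
- candler: The candling box as a whole; origin under its centre, on the counter. Axes as port.
Things that resemble listed ones, but are neither listed nor needed, are in the scene too. What is shaped like the tongs but blue or turquoise is not meant.

How it is judged:
On the way, in this order (a step that is already met when the one before it is completed fails the run):
1. the lamp drawer is fully home (value of joint lamp_drawer below 0.004 m), for 0.3 s.
2. the egg is lifted clear in the tongs (height (world z) of egg_center above 0.06 m and contact force between tongs and egg above 0.5 N and contact force between the fingers and tongs above 0.5 N), for 0.2 s.
At the end, for the whole second after the job is handed in: Drawer home (within 4 mm); the egg held at rest in the tongs by the robot, upright within 20 degrees, its centre within 20 mm of the opening's axis, its lower end 10 to 50 mm above the collar, touched only by the tongs; the tongs not resting on the box (value of joint lamp_drawer below 0.004 m and horizontal distance between egg_center and port below 0.02 m and z of egg_center in the frame of port between 0.0385 and 0.0785 m and angle between egg_center's own z axis and vertical below 0.35 rad and contact force between tongs and egg above 0.5 N and contact force between the fingers and tongs above 0.5 N and contact force between each of egg, tongs and candler below 0.05 N and contact force between each of the arm, the fingers and egg below 0.05 N and linear speed of egg below 0.03 m/s); the arm keeps its last pose, push and grip.
It fails at once if the egg is touched by the robot itself (contact force between any of the fingers, the arm and egg above 0.3 N).
It fails at once if the egg is squeezed so hard that it would crack (contact force between tongs and egg above 60 N).
It fails at once if a bystander is shifted by more than 30 mm (distance of any of calculator, jar from where it was at the start of the episode above 0.03 m).
It also fails if it takes over 72 s, if anything falls off the work surface, if the arm or the gripper's body presses on something with over 40 N, if the wrist force passes 120 N, or if a joint passes its speed limit or range.

## Working session

There is one attempt and no reset: what is moved stays moved. The work goes in short steps, Python scripts to look and compute and a tool call to move; the robot and the scene stay as the last step left them, time stands still between calls to the robot, and variables do not carry over. Pictures are saved under pics/ and viewed, at most 10 in all, crops included, and the job is handed in when it is done.

Besides the shell and the picture viewer there is one more tool, called after "Call:" in YAML: its name, and indented under it one key for each argument. carry_out: Moves the arm, as the interface text tells. Its arguments: {"type":"object","properties":{"steps":{"type":"array","items":{"type":"array"}}},"required":["steps"]}

```bash
mkdir -p pics; cat > h.py <<'E'
import numpy as np, cv2, pickle
from bench import robot
def snap(n,tag):
    s=robot.snapshot(n); pickle.dump(s,open(f'pics/{tag}.pkl','wb'))
    cv2.imwrite(f'pics/{tag}.png',s['image'][:,:,::-1]); return s
def load(tag): return pickle.load(open(f'pics/{tag}.pkl','rb'))
def ray(s,u,v):
    p=cv2.undistortPoints(np.array([[[u,v]]],float),s['mtx'],s['D'])[0,0]
    R=np.array(s['R']); return -R.T@np.array(s['t']), R.T@np.array([p[0],p[1],1.])
def onplane(s,u,v,z):
    c,d=ray(s,u,v); return c+d*(z-c[2])/d[2]
def depthpt(s,u,v):
    c,d=ray(s,u,v); return c+d*s['z_map'][int(round(v)),int(round(u))]
def cloud(s):
    h,w=s['z_map'].shape; u,v=np.meshgrid(np.arange(w),np.arange(h))
    p=cv2.undistortPoints(np.stack([u,v],-1).reshape(-1,1,2).astype(float),s['mtx'],s['D']).reshape(h,w,2)
    z=s['z_map']; P=np.dstack([p[...,0]*z,p[...,1]*z,z]); R=np.array(s['R'])
    return (P-np.array(s['t']))@R
E
python3 - <<'E'
from h import *
for n in('scene','top'): 
    s=snap(n,n); print(n,-np.array(s['R']).T@s['t'],s['mtx'][0,0])
print(robot.get_obs())
E
```

```text
scene [1.07828378 0.40563156 0.84010178] 452.7719647361718
top [ 0.37567978 -0.05721971  1.61491425] 534.6266724544723
{'time': 0.1, 'joint_positions': array([-1.43109107e+00,  8.78933455e-02,  1.37208480e+00, -3.50725937e-05,
        1.68357102e+00, -1.03110727e-01]), 'qvel': array([ 1.59804786e-03, -1.93392675e-03, -4.16525605e-03,  5.46925701e-05,
        3.57507393e-05, -7.48844165e-04]), 'joint_torque': array([ 1.51315322e-03, -3.41252732e+01, -3.03303838e+01,  7.18166004e-02,
        3.04113398e-02, -9.42800602e-05]), 'tool_pos': array([ 0.13214278, -0.53334147,  0.17792385]), 'ee_rot': array([-3.13964294e+00, -1.66708003e-04,  2.42811904e-01]), 'wrist_force': array([ 0.34706986, -0.11604084, -0.25982562]), 'wrist_torque': array([-0.00833537, -0.02500866, -0.03975247]), 'finger_force': 0.0, 'width': 0.09412831499056218}
```

View pics/scene.png

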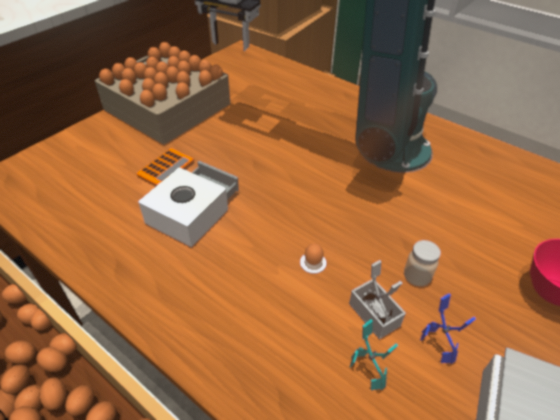

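View pics/top.png

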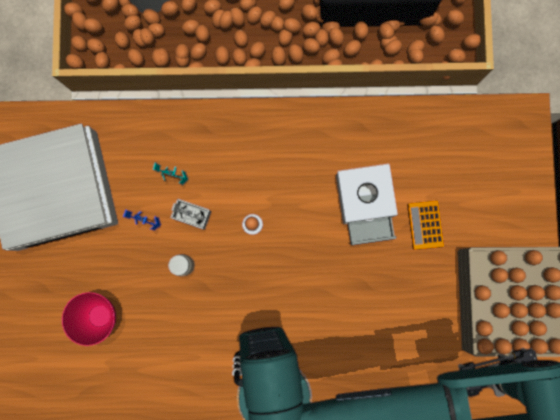

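The scene view shows the box at (183,205) with its drawer open towards the robot, the egg at (314,255), the steel tongs in their stand at (377,300), and the jar at (422,262). In the top view these are the box (367,193), drawer (372,230), egg (252,224), steel tongs (190,214), jar (180,265) and calculator (426,224).

There are three tongs-shaped things, in top-view pixels: grey in the stand (190,214), blue (143,218) and turquoise (171,173). The grey one fits, because it is steel and stands in the stand. Other eggs are in the trays only; the one in the white cup is the one meant.

```bash
python3 - <<'E'
from h import *
for n in('top','scene'):
    s=load(n); C=cloud(s); im=s['image'].astype(int); hsv=cv2.cvtColor(s['image'],cv2.COLOR_RGB2HSV)
    print(n)
    if n=='top':
        c,r,e=(367,193),(188,214),(252,224); dr=(372,230)
    else: c,r,e=(183,200),(378,292),(314,255); dr=(215,182)
    def reg(p,R):
        m=np.zeros(s['z_map'].shape,bool); m[max(0,p[1]-R):p[1]+R,max(0,p[0]-R):p[0]+R]=1; return m&(s['z_map']>0)
    m=reg(c,45)&(abs(C[...,2]-.075)<.008); P=C[m]; 
    rect=cv2.minAreaRect(P[:,:2].astype(np.float32)); print('boxtop',rect,np.median(P[:,2]))
    m=reg(c,14)&(hsv[...,2]<80); v,u=np.where(m); 
    print('collar',len(u),onplane(s,(u.min()+u.max())/2,(v.min()+v.max())/2,.079))
    m=reg(dr,32)&(C[...,2]>.03)&(C[...,2]<.066)&(hsv[...,1]<60)
    print('drawer',cv2.minAreaRect(C[m][:,:2].astype(np.float32)),np.percentile(C[m],[2,50,98],axis=0))
    m=reg(e,16)&(C[...,2]>.025)&(hsv[...,1]>100); print('egg',C[m].max(0),C[m].min(0),C[m].mean(0))
    m=reg(e,20)&(C[...,2]<.025)&(hsv[...,1]<60)&(hsv[...,2]>140); print('cup',C[m].max(0),C[m].min(0),(C[m].max(0)+C[m].min(0))/2)
    m=reg(r,34)&(C[...,2]>.1)&(hsv[...,1]<90);P=C[m]; print('plates',len(P),P[:,2].max())
    k,l,ctr=cv2.kmeans(P[:,:2].astype(np.float32),2,None,(3,50,1e-4),5,2); print(ctr,np.bincount(l.ravel()),ctr.mean(0))
    m=reg(r,30)&(abs(C[...,2]-.045)<.012)&(hsv[...,1]<70); print('stand',cv2.minAreaRect(C[m][:,:2].astype(np.float32)))
s=load('top');im=s['image']
a=cv2.resize(im[145:255,125:265],None,fx=4,fy=4,interpolation=2)
s2=load('scene')['image'][240:340,330:470]; b=cv2.resize(s2,(560,400),interpolation=2)[:, :240*1]
cv2.imwrite('pics/crop.png',cv2.hconcat([a[:400],b])[:,:,::-1])
E
```

```text
top
boxtop ((0.5921116471290588, -0.2801274359226227), (0.15108522772789001, 0.15083906054496765), 7.618304252624512) 0.07543485629146925
collar 23 [ 0.59349706 -0.28880765  0.079     ]
drawer ((0.5204725861549377, -0.282692015171051), (0.1389681100845337, 0.13772034645080566), 7.640927791595459) [[ 0.44753288 -0.35624172  0.03075718]
 [ 0.46887537 -0.27666367  0.05488999]
 [ 0.57125011 -0.20747889  0.06562216]]
egg [0.52822317 0.07451891 0.07045982] [0.49226408 0.04183372 0.0366058 ] [0.5094885  0.0579827  0.05384373]
cup [0.5420195  0.09036657 0.01725503] [ 0.48373017  0.02952399 -0.00650275] [0.51287483 0.05994528 0.00537614]
plates 75 0.14883395927511897
[[0.54825777 0.2639689 ]
 [0.5313777  0.21434759]] [56 19] [0.5398177  0.23915824]
stand ((0.5399311780929565, 0.23940320312976837), (0.10035759210586548, 0.059889234602451324), 70.67732238769531)
scene
boxtop ((0.5909175872802734, -0.27701160311698914), (0.15372240543365479, 0.15387077629566193), 7.678631782531738) 0.07862542265406804Traceback (most recent call last):
  File "<stdin>", line 13, in <module>
    return umr_minimum(a, axis, None, out, keepdims, initial, where)
ValueError: zero-size array to reduction operation minimum which has no identity
```

```bash
python3 - <<'E'
from h import *
s=load('top'); C=cloud(s); hsv=cv2.cvtColor(s['image'],cv2.COLOR_RGB2HSV)
a=np.radians(7.64); ex=np.array([np.cos(a),np.sin(a)]); ey=np.array([-ex[1],ex[0]])
o=np.array([.5915,-.2785])
D=C[...,:2]-o; X=D@ex; Y=D@ey
m=(abs(X+.11)<.07)&(abs(Y)<.1)&(C[...,2]>.03)&(X<-.08)&(hsv[...,1]<70)
print('drawer boxframe',np.percentile(X[m],[0,1,3,10]),np.percentile(Y[m],[1,99]))
f=m&(X<np.percentile(X[m],5)); print('front z',C[f][:,2].max())
s2=load('scene'); C2=cloud(s2); h2=cv2.cvtColor(s2['image'],cv2.COLOR_RGB2HSV)
# second view checks
D=C2[...,:2]-o; m=(D@ex<-.08)&(D@ex>-.2)&(abs(D@ey)<.08)&(C2[...,2]>.03)&(C2[...,2]<.07)
print('scene drawer', np.percentile((D@ex)[m],[0,2]), len(D[m]))
m=(np.hypot(C2[...,0]-.511,C2[...,1]-.059)<.026)&(C2[...,2]>.02); print('scene egg',C2[m].min(0),C2[m].max(0))
m=(np.hypot(C2[...,0]-.54,C2[...,1]-.239)<.05)&(C2[...,2]>.1); P=C2[m]; print('plates',len(P),P[:,2].max())
k,l,ctr=cv2.kmeans(P[:,:2].astype(np.float32),2,None,(3,50,1e-4),5,2); print(ctr,np.bincount(l.ravel()),ctr.mean(0))
A=cv2.resize(s['image'][145:255,125:265],None,fx=3.6,fy=3.6,interpolation=2)[:396]
B=cv2.resize(s2['image'][255:345,340:410],None,fx=4,fy=4.4,interpolation=2)[:396]
cv2.imwrite('pics/crop.png',cv2.hconcat([A,B])[:,:,::-1])
E
```

```text
drawer boxframe [-0.14096523 -0.14046014 -0.14032194 -0.1395963 ] [-0.06317589  0.06276223]
front z 0.06531618240702113
scene drawer [-0.14278532 -0.1409248 ] 507
scene egg [0.49299104 0.04121269 0.02046628] [0.53248692 0.08316453 0.06451591]
plates 250 0.14832051631590853
[[0.53425354 0.22055493]
 [0.5526619  0.26940912]] [160  90] [0.54345775 0.24498203]
```

View pics/crop.png

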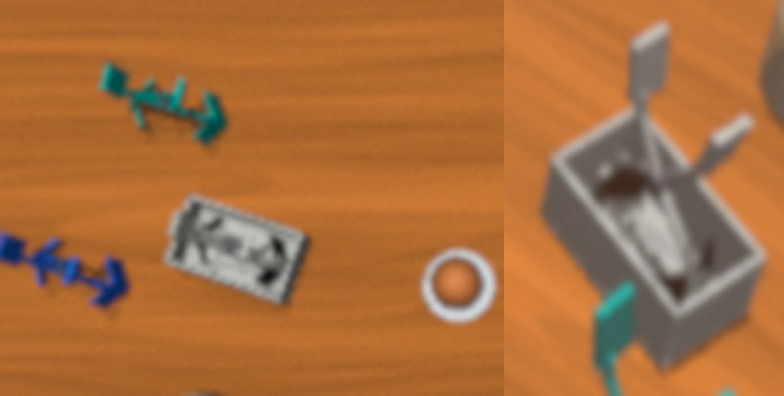

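The grey tongs stand in the steel stand (crop 240,250), with the plates upright on a long axis shared with the stand. The blue (65,270) and turquoise (165,105) ones are the decoys. Everything measured matches the text, so I'll push the drawer first.

Call:
carry_out:
  steps:
    - [[0.05,-0.025,0],0.2,1]
    - [[0.11,-0.055,0],0.4,1]
    - [[0.17,-0.085,0],0.63,1]
    - [[0.22,-0.115,0],0.63,1]
    - [[0.27,-0.14,0],0.63,1]
    - [[0.308,-0.158,0],0.63,1]
    - [[0.308,-0.158,0.05],0.63,1]
    - [[0.308,-0.158,0.1],0.63,1]
    - [[0.308,-0.158,0.148],0.63,1]
    - [[0.308,-0.158,0.148],0.63,1]

```text
time: 1.35
tool_pos: [0.39, -0.3033, 0.0263]
ee_rot: [-3.133, 0.007, 0.133]
wrist_force: [0.8, -0.4, 0.6]
width: 0.0008
finger_force: 0.0
```

Call:
carry_out:
  steps:
    - [[0.03,0,0],0,1]
    - [[0.045,0,0],0,1]
    - [[0.055,0,0],0,1]
    - [[0.065,0,0],0,1]
    - [[0.075,0,0],0,1]
    - [[0.085,0,0],0,1]
    - [[0.095,0,0],0,1]
    - [[0.1,0,0],0,1]

```text
time: 2.35
tool_pos: [0.4934, -0.2935, 0.0317]
ee_rot: [3.141, -0.001, 0.133]
wrist_force: [-0.6, 0.7, 6.6]
width: 0.0005
finger_force: 2.8
```

Call:
carry_out:
  steps:
    - [[0.004,0,0],0,1]
    - [[0.007,0,0],0,1]
    - [[0.01,0,0],0,1]

```text
time: 2.72
tool_pos: [0.5029, -0.2922, 0.0317]
ee_rot: [3.141, -0.001, 0.133]
wrist_force: [-1.0, -0.3, 4.5]
width: 0.0003
finger_force: 2.7
```

Call:
carry_out:
  steps:
    - [[0.003,0,0],0,1]
    - [[0.006,0,0],0,1]

```text
time: 2.98
tool_pos: [0.507, -0.2917, 0.0317]
ee_rot: [3.141, 0.003, 0.133]
wrist_force: [-5.3, -0.7, 7.4]
width: 0.0003
finger_force: 3.8
```

```bash
python3 - <<'E'
from h import *
snap('scene','s2');snap('top','t2'); o=robot.get_obs(); print(o['tool_pos'],o['wrist_force'])
a=load('t2')['image'][150:260,320:440]; b=load('s2')['image'][130:250,110:250]
cv2.imwrite('pics/c2.png',cv2.hconcat([cv2.resize(a,(390,390)),cv2.resize(b,(400,390))])[:,:,::-1])
E
```

```text
[ 0.50727774 -0.29169947  0.0316389 ] [-3.95048132 -1.01696774  7.9413539 ]
```

View pics/c2.png

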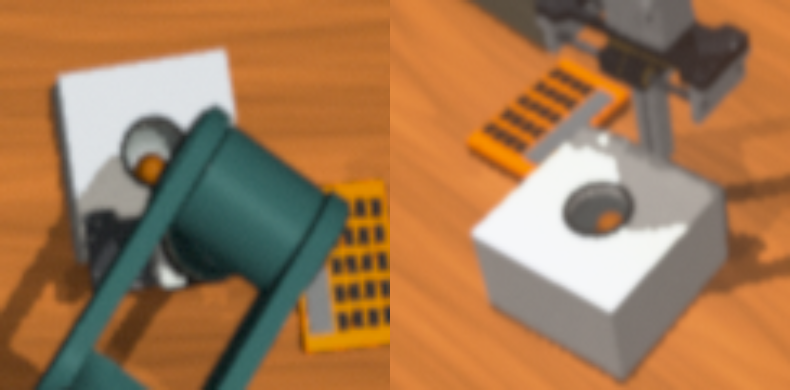

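The drawer is nearly in; the fingers press its front at (655,120) with about 5 N, so the catch has been reached. I'll push on.

Call:
carry_out:
  steps:
    - [[0.005,0,0],0,1]
    - [[0.009,0,0],0,1]
    - [[0.012,0,0],0,1]

```text
time: 3.45
tool_pos: [0.5075, -0.2915, 0.0317]
ee_rot: [-3.14, 0.027, 0.131]
wrist_force: [-35.0, -2.2, 22.6]
width: 0.0003
finger_force: 17.2
```

Call:
carry_out:
  steps:
    - [[0.0,0,0],0,1]
    - [[-0.04,0,0],0,1]
    - [[-0.08,0,-0.06],0,0]
    - [[-0.08,0,-0.12],0,-0.2]
    - [[-0.08,0,-0.18],0,-1]

```text
time: 4.08
tool_pos: [0.4399, -0.2998, 0.2085]
ee_rot: [-3.14, 0.001, 0.132]
wrist_force: [0.8, -0.7, -0.9]
width: 0.0272
finger_force: 0.0
```

```bash
python3 - <<'E'
from h import *
snap('scene','s3');w=snap('wrist','w3');o=robot.get_obs(); print(o['tool_pos'],o['ee_rot'],o['wrist_force'],o['width'])
a=np.radians(7.64); ex=np.array([np.cos(a),np.sin(a)]); ey=np.array([-ex[1],ex[0]])
for t in('s3','w3'):
    s=load(t);C=cloud(s);D=C[...,:2]-[.5915,-.2785];X=D@ex;Y=D@ey
    for lo,hi in((.02,.05),(.05,.062),(.066,.082)):
        m=(abs(X)<.2)&(abs(Y)<.06)&(C[...,2]>lo)&(C[...,2]<hi)&(s['z_map']>0); print(t,lo,m.sum(),np.percentile(X[m],[0,1,3,10,50]) if m.any() else 0)
cv2.imwrite('pics/c3.png',np.hstack([cv2.resize(load('w3')['image'],(500,375)),cv2.resize(load('s3')['image'][130:250,110:250],(300,375))])[:,:,::-1])
E
```

```text
[ 0.4438615  -0.30257767  0.21644055] [ 3.13007315 -0.01095085  0.13265455] [ 1.2311885  -0.89986123  0.52657054] 0.03502752347203504
s3 0.02 485 [-0.10890718 -0.10792407 -0.10683537 -0.10531964  0.07331495]
s3 0.05 322 [-0.11452526 -0.11366074 -0.11211287 -0.10979843 -0.10369276]
s3 0.066 1930 [-0.07863461 -0.07398139 -0.07034908 -0.0594682   0.01513568]
w3 0.02 1318 [-0.10547738 -0.10539644 -0.10532141 -0.10380397 -0.0800998 ]
w3 0.05 753 [-0.11424709 -0.11410924 -0.1140547  -0.11255177 -0.10880549]
w3 0.066 12321 [-0.0744653  -0.07333312 -0.07107954 -0.06221015 -0.00783691]
```

View pics/c3.png

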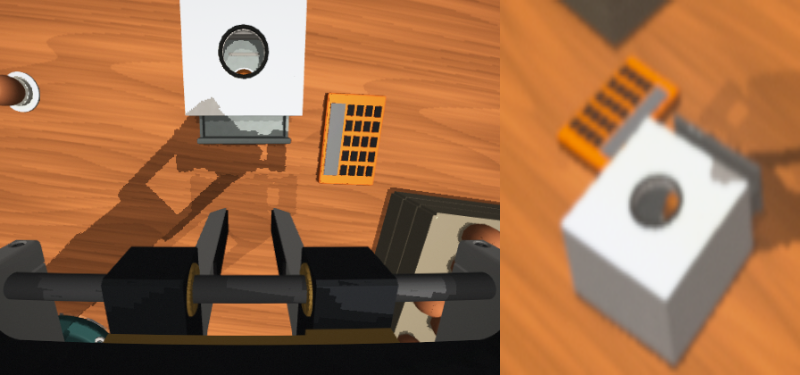

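The drawer still stands about 35 mm out (wrist picture: front rim at (245,140), box edge at (245,115)). I'll check in the saved mid-push views where its front was then.

```bash
python3 - <<'E'
from h import *
a=np.radians(7.64); ex=np.array([np.cos(a),np.sin(a)]); ey=np.array([-ex[1],ex[0]])
for t in('scene','s2','t2','s3'):
    s=load(t);C=cloud(s);D=C[...,:2]-[.5915,-.2785];X=D@ex;Y=D@ey
    m=(abs(X+.12)<.06)&(abs(Y)<.085)&(C[...,2]>.008)&(C[...,2]<.09)&(X<-.079)&(s['z_map']>0)
    print(t,m.sum())
    for x0 in np.arange(-.145,-.079,.006):
        k=m&(X>=x0)&(X<x0+.006)
        if k.any(): print('  X%.3f n%d z %.3f..%.3f Y %.3f..%.3f'%(x0,k.sum(),C[k][:,2].min(),C[k][:,2].max(),Y[k].min(),Y[k].max()))
E
```

```text
scene 716
  X-0.145 n30 z 0.014..0.064 Y -0.062..0.067
  X-0.139 n381 z 0.017..0.065 Y -0.062..0.068
  X-0.133 n155 z 0.020..0.063 Y -0.063..0.067
  X-0.127 n64 z 0.020..0.049 Y -0.061..0.065
  X-0.121 n24 z 0.008..0.048 Y -0.059..0.068
  X-0.115 n23 z 0.022..0.046 Y -0.062..0.065
  X-0.109 n14 z 0.023..0.048 Y -0.059..0.066
  X-0.103 n13 z 0.021..0.049 Y -0.059..0.065
  X-0.097 n11 z 0.026..0.046 Y 0.061..0.065
  X-0.091 n1 z 0.025..0.025 Y 0.065..0.065
s2 89
  X-0.097 n47 z 0.015..0.089 Y -0.063..0.066
  X-0.091 n29 z 0.016..0.089 Y -0.048..0.068
  X-0.085 n12 z 0.073..0.089 Y -0.005..0.011
t2 16
  X-0.145 n1 z 0.009..0.009 Y 0.058..0.058
  X-0.133 n3 z 0.009..0.010 Y -0.047..0.020
  X-0.127 n1 z 0.009..0.009 Y -0.042..-0.042
  X-0.121 n1 z 0.012..0.012 Y -0.058..-0.058
  X-0.091 n1 z 0.011..0.011 Y 0.071..0.071
s3 348
  X-0.115 n63 z 0.015..0.064 Y -0.062..0.066
  X-0.109 n257 z 0.016..0.066 Y -0.064..0.068
  X-0.103 n16 z 0.020..0.054 Y -0.060..0.065
  X-0.097 n9 z 0.020..0.046 Y 0.060..0.066
  X-0.091 n1 z 0.035..0.035 Y 0.065..0.065
```

```bash
python3 - <<'E'
from h import *
from scipy.spatial.transform import Rotation as R
s=load('w3');o=robot.get_obs();Rt=R.from_euler('xyz',o['ee_rot']).as_matrix();p=o['tool_pos']
print('cam in tool',(-np.array(s['R']).T@s['t']-p)@Rt, 'opt axis',s['R'][2]@Rt)
C=(cloud(s)-p)@Rt; m=(C[...,2]<.02)&(s['z_map']>0)
for z in np.arange(-.16,.02,.01):
    k=m&(C[...,2]>=z)&(C[...,2]<z+.01)&(abs(C[...,1])<.05)
    if k.any(): print('z%.2f n%d x %.3f..%.3f |y| %.3f..%.3f'%(z,k.sum(),*np.percentile(C[k][:,0],[1,99]),*np.percentile(abs(C[k][:,1]),[1,99])))
s=load('s2'); P=np.array([.5072,-.2917,.0316]); Rt=R.from_euler('xyz',[3.141,.003,.133]).as_matrix()
C=(cloud(s)-P)@Rt; m=(abs(C[...,0])<.06)&(abs(C[...,1])<.045)&(C[...,2]<-.044)&(C[...,2]>-.13)&(s['z_map']>0)
for z in np.arange(-.13,-.04,.01):
    k=m&(C[...,2]>=z)&(C[...,2]<z+.01)
    if k.any(): print('s2 z%.2f n%d x %.3f..%.3f y %.3f..%.3f'%(z,k.sum(),*np.percentile(C[k][:,0],[1,99]),*np.percentile(C[k][:,1],[1,99])))
E
```

```text
cam in tool [ 7.33917521e-02  9.53035892e-05 -2.08167004e-01] opt axis [-2.55825108e-01  1.81915501e-04  9.66723063e-01]
z-0.16 n11501 x 0.017..0.032 |y| 0.001..0.047
z-0.15 n15139 x 0.014..0.033 |y| 0.001..0.049
z-0.14 n3741 x 0.000..0.033 |y| 0.002..0.048
z-0.13 n428 x -0.011..0.026 |y| 0.017..0.017
z-0.12 n198 x -0.011..0.009 |y| 0.017..0.020
z-0.11 n438 x -0.010..0.009 |y| 0.017..0.023
z-0.10 n713 x -0.002..0.009 |y| 0.015..0.025
z-0.09 n695 x -0.008..0.009 |y| 0.015..0.027
z-0.08 n607 x -0.008..0.009 |y| 0.015..0.028
z-0.07 n491 x -0.008..0.009 |y| 0.015..0.027
z-0.06 n410 x -0.008..0.009 |y| 0.015..0.027
z-0.05 n355 x -0.008..0.009 |y| 0.015..0.027
z-0.04 n229 x -0.008..0.009 |y| 0.015..0.027
z-0.03 n11 x 0.007..0.009 |y| 0.015..0.019
s2 z-0.13 n9 x -0.008..0.006 y -0.024..-0.021
s2 z-0.12 n10 x 0.002..0.010 y -0.014..-0.006
s2 z-0.11 n30 x -0.006..0.011 y -0.015..0.011
s2 z-0.10 n43 x -0.010..0.011 y -0.014..0.012
s2 z-0.09 n36 x -0.007..0.010 y -0.013..0.013
s2 z-0.08 n38 x -0.009..0.010 y -0.014..0.013
s2 z-0.07 n38 x -0.010..0.011 y -0.014..0.011
s2 z-0.06 n59 x -0.008..0.060 y -0.024..0.041
s2 z-0.05 n454 x -0.001..0.059 y -0.044..0.044
```

The finger ended up against the box face (its +x side at about -0.076 in the box frame) while the drawer front was at -0.096, so it was over the drawer and not in front of it. I'll go back in front, descend and check before pushing.

Call:
carry_out:
  steps:
    - [[-0.04,0,0],0,1]
    - [[-0.04,0,0.05],0,1]
    - [[-0.04,0,0.1],0,1]
    - [[-0.04,0,0.15],0,1]
    - [[-0.04,0,0.18],0,1]
    - [[-0.04,0,0.18],0,1]
    - [[-0.03,0,0.18],0,1]

```text
time: 5.05
tool_pos: [0.4117, -0.3045, 0.0285]
ee_rot: [3.141, -0.001, 0.132]
wrist_force: [-0.1, -0.3, 0.5]
width: 0.0005
finger_force: 0.0
```

```bash
cat >> h.py <<'E'
def chk(tag):
    a=np.radians(7.64); ex=np.array([np.cos(a),np.sin(a)]); ey=np.array([-ex[1],ex[0]])
    s=snap('wrist',tag);o=robot.get_obs();t=o['tool_pos'][:2]-[.5915,-.2785]
    C=cloud(s);D=C[...,:2]-[.5915,-.2785];X=D@ex;Y=D@ey
    print('t',o['time'],'tcp box',t@ex,t@ey,o['tool_pos'],o['wrist_force'])
    m=(X>-.2)&(X<-.079)&(abs(Y)<.064)&(abs(Y)>.03)&(C[...,2]>.045)&(C[...,2]<.068)&(s['z_map']>0)
    print('front',m.sum(),np.percentile(X[m],[1,10,50,95]) if m.any() else 0)
    m&=(X<np.percentile(X[m],30)) if m.any() else m
    if m.any(): print('front by side +y,-y', X[m&(Y>0)].min(initial=9), X[m&(Y<0)].min(initial=9), 'z',np.percentile(C[m][:,2],[5,95]))
E
python3 -c "
from h import *
chk('w4')"
```

```text
t 5.1 tcp box -0.17966695013022488 -0.0024778310358311473 [ 0.41375738 -0.30484226  0.02952058] [0.45536654 0.08777593 0.8548999 ]
front 1551 [-0.11294173 -0.11232378 -0.10934345 -0.10591012]
front by side +y,-y -0.11412891455149268 -0.11295380933564424 z [0.05594058 0.05835104]
```

View pics/w4.png

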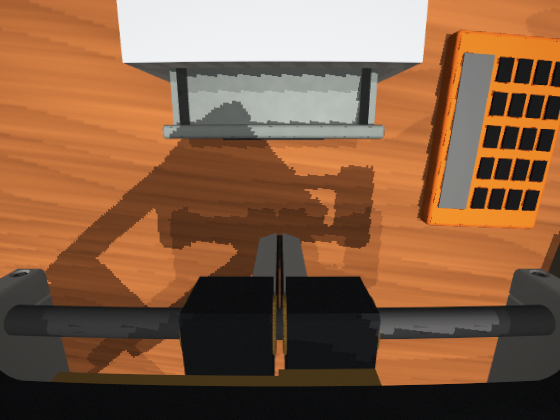

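The closed fingers (tip at (280,240)) stand in front of the drawer, whose front's top edge runs along row 132 from column 163 to 385. I'll push in short stages with checks.

Call:
carry_out:
  steps:
    - [[0.03,0,0],0,1]
    - [[0.05,0,0],0,1]
    - [[0.06,0,0],0,1]
    - [[0.07,0,0],0,1]

```text
time: 5.6
tool_pos: [0.4807, -0.295, 0.0282]
ee_rot: [3.141, 0.001, 0.133]
wrist_force: [-1.8, -0.3, 0.6]
width: 0.0005
finger_force: 0.6
```

```bash
python3 -c "
from h import *
chk('w5')"
```

```text
t 5.65 tcp box -0.11075317322478351 -0.001538954342270079 [ 0.48193459 -0.29474975  0.02805001] [ 0.19522332  0.02172908 -0.40331638]
front 1773 [-0.10244772 -0.10134194 -0.09687092 -0.09489082]
front by side +y,-y -0.10272471888208612 -0.10273589841079818 z [0.05630017 0.05843792]
```

Call:
carry_out:
  steps:
    - [[0.008,0,0],0,1]
    - [[0.014,0,0],0,1]
    - [[0.018,0,0],0,1]

```text
time: 6.02
tool_pos: [0.4967, -0.2927, 0.0277]
ee_rot: [-3.141, 0.004, 0.132]
wrist_force: [-3.8, -0.8, 1.4]
width: 0.0003
finger_force: 1.5
```

```bash
python3 -c "
from h import *
chk('w6')"
```

```text
t 6.075 tcp box -0.09455745227856938 -0.0014486292394922033 [ 0.49797453 -0.29250703  0.02770416] [-1.54525983  0.03220748  0.50476098]
front 737 [-0.08609724 -0.08560646 -0.08364372 -0.08163241]
front by side +y,-y -0.08626266887949792 -0.08628179993311928 z [0.05620408 0.05826358]
```

Call:
carry_out:
  steps:
    - [[0.004,0,0],0,1]
    - [[0.006,0,0],0,1]
    - [[0.006,0,0],0,1]

```text
time: 6.45
tool_pos: [0.5004, -0.2922, 0.0276]
ee_rot: [-3.141, 0.008, 0.132]
wrist_force: [-11.3, -1.0, 5.4]
width: -0.0001
finger_force: 5.4
```

Call:
carry_out:
  steps:
    - [[0.003,0,0],0,1]
    - [[0.006,0,0],0,1]
    - [[0.006,0,0],0,1]
    - [[0.006,0,0],0,1]

```text
time: 6.95
tool_pos: [0.5004, -0.2921, 0.0275]
ee_rot: [-3.139, 0.02, 0.131]
wrist_force: [-22.3, -2.2, 12.1]
width: 0.0004
finger_force: 11.7
```

```bash
python3 -c "
from h import *
chk('w7')"
```

```text
t 7.0 tcp box -0.09207986460383728 -0.0014004669218189163 [ 0.50042372 -0.2921299   0.02754958] [-23.24533908  -2.38912694  11.86595593]
front 102 [-0.08375829 -0.08367463 -0.08331859 -0.0829847 ]
front by side +y,-y -0.08375837448167955 -0.0837925508045111 z [0.05429867 0.05541855]
```

Firm stop: the front is at -0.084, about 8 mm proud of the box, which matches a front plate at home. I'll back off gently and check that it stays.

Call:
carry_out:
  steps:
    - [[-0.008,0,0],0,1]
    - [[-0.012,0,0],0,1]
    - [[-0.02,0,0],0,1]
    - [[-0.04,0,0],0,1]
    - [[-0.06,0,0],0,1]
    - [[-0.06,0,0],0,1]

```text
time: 7.75
tool_pos: [0.4498, -0.2989, 0.0278]
ee_rot: [-3.142, -0.0, 0.132]
wrist_force: [-0.2, -0.4, -0.1]
width: 0.0005
finger_force: 0.0
```

```bash
python3 -c "
from h import *
chk('w8')"
```

```text
t 7.8 tcp box -0.14237038196490842 -0.0015064553511802683 [ 0.45059373 -0.29892099  0.02795519] [-0.13564334 -0.27796024 -0.25277224]
front 792 [-0.08313347 -0.08289216 -0.08112655 -0.07934527]
front by side +y,-y -0.08382391515827589 -0.0831985671886375 z [0.05516629 0.05785238]
```

The drawer stays home. Next I'll move above the tongs with the gripper open.

Call:
carry_out:
  steps:
    - [[0,0,-0.06],0,1]
    - [[0,-0.02,-0.12],0,-1]
    - [[0.02,-0.06,-0.17],0.5,-1]
    - [[0.04,-0.11,-0.2],1.0,-1]
    - [[0.06,-0.165,-0.222],1.5,-1]
    - [[0.08,-0.22,-0.222],2.0,-1]
    - [[0.1,-0.28,-0.222],2.69,-1]
    - [[0.12,-0.34,-0.222],2.69,-1]
    - [[0.135,-0.4,-0.222],2.69,-1]
    - [[0.15,-0.46,-0.222],2.69,-1]

```text
time: 9.05
tool_pos: [0.5389, 0.1796, 0.2499]
ee_rot: [-3.141, -0.001, -0.336]
wrist_force: [-0.2, -0.2, -0.4]
width: 0.0868
finger_force: 0.0
```

```bash
python3 - <<'E'
from h import *
o=robot.get_obs(); print(o['tool_pos'],o['ee_rot'],o['joint_positions'])
E
```

```text
[0.53889932 0.17961449 0.24994817] [-3.14070650e+00 -1.01454807e-03 -3.36005848e-01] [2.21770312e-01 1.24343113e-01 1.19082292e+00 2.21977545e-04
 1.82509680e+00 2.12862802e+00]
```

Call:
carry_out:
  steps:
    - [[-0.019,-0.057,0],0,-1]
    - [[-0.019,-0.057,0],0,-1]
    - [[-0.019,-0.057,0],0,-1]

```text
time: 9.43
tool_pos: [0.5395, 0.2371, 0.2496]
ee_rot: [3.141, -0.0, -0.336]
wrist_force: [0.9, 0.3, -1.0]
width: 0.0939
finger_force: 0.0
```

```bash
python3 - <<'E'
from h import *
s=snap('wrist','w9'); C=cloud(s); hsv=cv2.cvtColor(s['image'],cv2.COLOR_RGB2HSV)
o=robot.get_obs(); print(o['tool_pos'],o['ee_rot'],o['width'])
near=np.hypot(C[...,0]-.54,C[...,1]-.24)<.07
m=near&(C[...,2]>.125)&(C[...,2]<.165)&(s['z_map']>0)
n,l,st,ce=cv2.connectedComponentsWithStats(m.astype(np.uint8))
cs=[]
for i in range(1,n):
    if st[i,4]>30: P=C[l==i]; print(st[i],P.min(0),P.max(0),cv2.minAreaRect(P[:,:2].astype(np.float32))); cs.append(P)
m=near&(abs(C[...,2]-.049)<.006)&(s['z_map']>0)&(hsv[...,1]<70); print('stand',cv2.minAreaRect(C[m][:,:2].astype(np.float32)))
E
```

```text
[0.53960196 0.23635319 0.24982037] [ 3.14131507e+00 -3.94047493e-04 -3.37270966e-01] 0.09414406055370868
[244 188  10  23 183] [0.53735058 0.26269073 0.12500406] [0.55952313 0.27616832 0.14563185] ((0.5486565828323364, 0.26938384771347046), (0.008345326408743858, 0.02173452265560627), 70.01881408691406)
[295 188   8  23 169] [0.51929019 0.21079458 0.12629545] [0.54148268 0.22406889 0.14539524] ((0.5301896333694458, 0.21738292276859283), (0.007052609696984291, 0.022039461880922318), 71.72046661376953)
stand ((0.5394721627235413, 0.24365518987178802), (0.09935232996940613, 0.05981752276420593), 70.74243927001953)
```

View pics/w9.png

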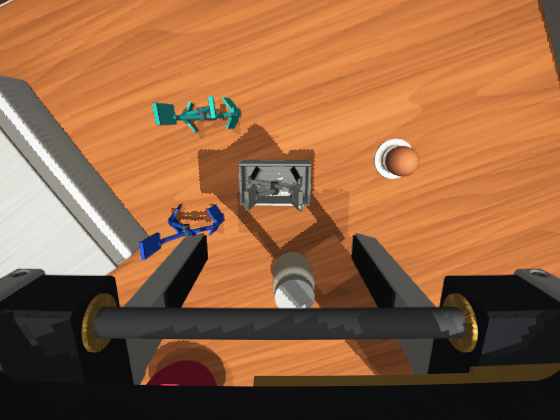

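The wrist view shows the steel tongs in the stand at (275,185), plates at (249,199) and (299,199), the egg at (400,160), and the blue tongs at (180,230) to the left. I'll check how tall the blue pair is where the left finger goes down.

```bash
python3 - <<'E'
from h import *
for t in('w9','scene','top'):
    s=load(t);C=cloud(s);hsv=cv2.cvtColor(s['image'],cv2.COLOR_RGB2HSV)
    m=(hsv[...,0]>80)&(hsv[...,0]<135)&(hsv[...,1]>120)&(s['z_map']>0)&(C[...,0]>.4)&(C[...,1]>.15)&(C[...,1]<.45)
    d=C-np.array([.5395,.243,0]); a=np.radians(70.7); Y=d[...,0]*np.cos(a)+d[...,1]*np.sin(a); X=d[...,0]*np.sin(a)-d[...,1]*np.cos(a)
    for n,k in(('blue',m&(hsv[...,0]>108)),('turq',m&(hsv[...,0]<=108))):
        if k.sum()>10: print(t,n,'z',C[k][:,2].max(),'Y',np.percentile(Y[k],[1,99]),'X',np.percentile(X[k],[1,99]))
E
```

```text
w9 blue z 0.141124430031935 Y [0.08430005 0.1596621 ] X [-0.07829258 -0.04090239]
w9 turq z 0.14161202141894935 Y [0.05272948 0.1237109 ] X [0.07622585 0.11507628]
scene blue z 0.14464844989187225 Y [0.09092232 0.15633904] X [-0.06801744 -0.04164246]
scene turq z 0.14452423148642887 Y [0.0578202  0.12346867] X [0.08421267 0.11398932]
top blue z 0.1475806476427924 Y [0.08235042 0.1581137 ] X [-0.07245998 -0.04272557]
top turq z 0.14939342127019 Y [0.05044343 0.14993442] X [-0.06159581  0.11277373]
```

Clear. I'll descend onto the tongs.

Call:
carry_out:
  steps:
    - [[-0.002,-0.006,0],0,-1]
    - [[-0.002,-0.006,0.05],0,-1]
    - [[-0.002,-0.006,0.09],0,-1]
    - [[-0.002,-0.006,0.115],0,-1]
    - [[-0.002,-0.006,0.137],0,-1]
    - [[-0.002,-0.006,0.137],0,-1]

```text
time: 10.22
tool_pos: [0.5382, 0.2419, 0.1107]
ee_rot: [3.139, 0.004, -0.338]
wrist_force: [0.6, 0.7, -0.2]
width: 0.0936
finger_force: 0.0
```

```bash
python3 - <<'E'
from h import *
s=snap('wrist','w10'); C=cloud(s)
o=robot.get_obs(); print(o['tool_pos'],o['wrist_force'])
yv=np.array([np.sin(-.337),-np.cos(-.337)]); d=C[...,:2]-o['tool_pos'][:2]; Y=d@yv
X=d@np.array([np.cos(.337),-np.sin(.337)])
for a,b in((-.04,0),(0,.04)):
    m=(Y>a)&(Y<b)&(abs(X)<.03)&(C[...,2]>.125)&(C[...,2]<.155)&(s['z_map']>0); print(m.sum(),np.percentile(Y[m],[3,97]),np.percentile(X[m],[3,97]),C[m][:,2].max())
E
```

```text
[0.53931093 0.24236206 0.11247384] [ 0.09716359 -0.25549779 -0.2212157 ]
579 [-0.03240176 -0.02486464] [-0.01016023  0.01053296] 0.14522708451692076
564 [0.02272117 0.03015275] [-0.01027187  0.01037631] 0.14508538839799112
```

Call:
carry_out:
  steps:
    - [[0,-0.001,0],0,-0.6]
    - [[0,-0.001,0],0,-0.4]
    - [[0,-0.001,0],0,-0.25]
    - [[0,-0.001,0],0,-0.13]
    - [[0,-0.001,0],0,-0.13]
    - [[0,-0.001,0],0,-0.13]

```text
time: 11.02
tool_pos: [0.5415, 0.2451, 0.1167]
ee_rot: [-3.137, -0.005, -0.336]
wrist_force: [-0.8, 0.7, 8.9]
width: 0.0537
finger_force: 8.0
```

Call:
carry_out:
  steps:
    - [[0,0,0],0,-0.13]
    - [[0,0,0],0,-0.13]

```text
time: 11.28
tool_pos: [0.5415, 0.2451, 0.1167]
ee_rot: [-3.137, -0.005, -0.336]
wrist_force: [-1.9, 0.2, 8.6]
width: 0.0535
finger_force: 7.9
```

Call:
carry_out:
  steps:
    - [[0,0,-0.005],0,-0.13]
    - [[0,0,-0.015],0,-0.13]
    - [[0,0,-0.03],0,-0.13]
    - [[0,0,-0.045],0,-0.13]
    - [[0,0,-0.06],0,-0.13]
    - [[0,0,-0.08],0,-0.13]
    - [[0,0,-0.1],0,-0.13]
    - [[0,0,-0.1],0,-0.13]
    - [[0,0,-0.1],0,-0.13]

```text
time: 12.4
tool_pos: [0.5395, 0.2441, 0.2122]
ee_rot: [3.141, 0.001, -0.337]
wrist_force: [-0.6, -0.2, -0.9]
width: 0.0534
finger_force: 2.3
```

```bash
python3 - <<'E'
from h import *
w=snap('wrist','w11');s=snap('scene','s11')
o=robot.get_obs(); print(o['tool_pos'],o['ee_rot'],o['wrist_force'],o['width'],o['finger_force'])
cv2.imwrite('pics/c11.png',np.hstack([cv2.resize(w['image'],(440,330)),cv2.resize(s['image'][170:330,280:450],(350,330))])[:,:,::-1])
E
```

```text
[0.5392195  0.24400128 0.21139604] [ 3.14002287e+00  1.78817220e-03 -3.36628806e-01] [ 0.44417763 -0.33230025 -1.14980397] 0.05306487680919418 2.270726074639242
```

View pics/c11.png

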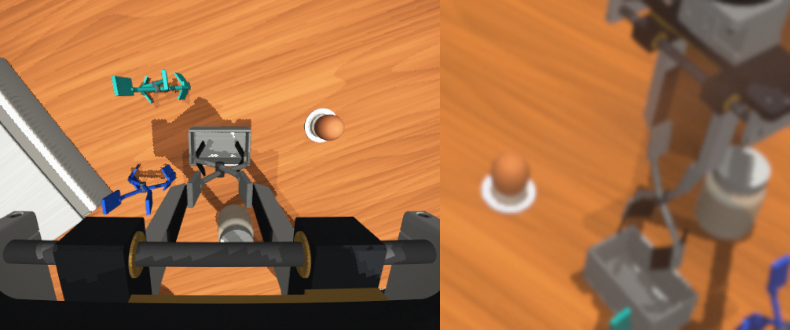

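The tongs are out of the stand and hang in the fingers (left picture, jaws at (200,155) and (238,155)); the egg is at (325,126). I'll measure the jaws relative to the tool and the egg.

```bash
cat >> h.py <<'E'
from scipy.spatial.transform import Rotation as Rn
def tongs(tag):
    s=load(tag);o=robot.get_obs();Rt=Rn.from_euler('xyz',o['ee_rot']).as_matrix();p=o['tool_pos']
    hsv=cv2.cvtColor(s['image'],cv2.COLOR_RGB2HSV)
    C=(cloud(s)-p)@Rt; ok=(s['z_map']>0)&(hsv[...,1]<110)
    for a,b in((-.045,-.002),(.0,.01),(.03,.07),(.07,.082),(.082,.09),(.09,.1),(.1,.115)):
        m=ok&(abs(C[...,0])<.035)&(abs(C[...,1])<.05)&(C[...,2]>a)&(C[...,2]<b)
        if a<0: m&=(abs(C[...,1])<.05)
        for n,k in(('y-',m&(C[...,1]<0)),('y+',m&(C[...,1]>0))):
            if k.sum()>8: q=np.percentile(C[k],[2,98],axis=0); print('z%.3f'%a,n,k.sum(),'x %.3f %.3f y %.3f %.3f z %.3f %.3f'%(*q[:,0],*q[:,1],*q[:,2]))
def egg(tag):
    s=load(tag);C=cloud(s);hsv=cv2.cvtColor(s['image'],cv2.COLOR_RGB2HSV)
    m=(np.hypot(C[...,0]-.511,C[...,1]-.061)<.032)&(C[...,2]>.022)&(C[...,2]<.07)&(s['z_map']>0)&(hsv[...,1]>110)
    P=C[m]; # ellipsoid fit for centre with known axes
    from scipy.optimize import least_squares
    f=lambda c: np.sqrt(((P[:,0]-c[0])/.022)**2+((P[:,1]-c[1])/.022)**2+((P[:,2]-c[2])/.0285)**2)-1
    r=least_squares(f,[.511,.061,.031],loss='soft_l1',f_scale=.05); print('egg',m.sum(),r.x,'rms',np.std(f(r.x)),'top',P[:,2].max())
    m=(np.hypot(C[...,0]-.511,C[...,1]-.061)<.045)&(abs(C[...,2]-.003)<.006)&(hsv[...,1]<70)&(s['z_map']>0)
    if m.sum()>30: print('foot',cv2.minEnclosingCircle(C[m][:,:2].astype(np.float32)))
E
python3 -c "
from h import *
tongs('w11')
for t in('w9','w11','top','scene'): egg(t)
"
```

```text
z-0.045 y- 850 x -0.010 0.011 y -0.036 -0.018 z -0.044 -0.003
z-0.045 y+ 857 x -0.010 0.011 y 0.019 0.037 z -0.044 -0.004
z0.000 y- 55 x -0.006 0.011 y -0.021 -0.015 z 0.000 0.009
z0.000 y+ 50 x -0.009 0.011 y 0.017 0.022 z 0.000 0.009
z0.030 y- 268 x -0.005 0.008 y -0.029 -0.001 z 0.031 0.069
z0.030 y+ 258 x -0.007 0.008 y 0.000 0.031 z 0.031 0.069
z0.070 y- 47 x -0.008 0.012 y -0.033 -0.023 z 0.070 0.082
z0.070 y+ 68 x -0.003 0.014 y 0.024 0.035 z 0.070 0.082
z0.082 y- 136 x -0.018 0.021 y -0.034 -0.019 z 0.082 0.089
z0.082 y+ 88 x -0.014 0.021 y 0.021 0.036 z 0.082 0.090
z0.090 y- 40 x -0.015 0.021 y -0.034 -0.020 z 0.090 0.099
z0.090 y+ 40 x -0.009 0.021 y 0.022 0.035 z 0.090 0.100
z0.100 y- 39 x -0.014 0.021 y -0.034 -0.021 z 0.100 0.111
z0.100 y+ 45 x -0.011 0.021 y 0.023 0.036 z 0.101 0.112
egg 786 [0.50970622 0.0620335  0.03011152] rms 0.026328401838810946 top 0.06074232779692615
foot ((0.5094995498657227, 0.06206420809030533), 0.030824994668364525)
egg 981 [0.50943162 0.06174082 0.03020997] rms 0.027924469135403404 top 0.06056315592332773
foot ((0.5097044110298157, 0.061823900789022446), 0.030729124322533607)
egg 122 [0.51054174 0.05877485 0.03142445] rms 0.09306684822270185 top 0.06598873263893394
foot ((0.511384129524231, 0.059585798531770706), 0.03102021850645542)
egg 309 [0.5090508  0.06144124 0.03459244] rms 0.05102999959786107 top 0.06451591477539481
foot ((0.512102484703064, 0.06272810697555542), 0.031047264114022255)
```

Call:
carry_out:
  steps:
    - [[0,0,0],0,-0.1]
    - [[0.003,0.02,0],0,-0.1]
    - [[0.008,0.05,0],0,-0.1]
    - [[0.015,0.085,0],0,-0.1]
    - [[0.021,0.12,0],0,-0.1]
    - [[0.027,0.15,0],0,-0.1]
    - [[0.03,0.17,0],0,-0.1]
    - [[0.032,0.181,0],0,-0.1]
    - [[0.032,0.181,0],0,-0.1]
    - [[0.032,0.181,0],0,-0.1]

```text
time: 13.75
tool_pos: [0.5102, 0.0632, 0.2127]
ee_rot: [-3.141, 0.0, -0.336]
wrist_force: [-0.5, -0.0, -0.3]
width: 0.0518
finger_force: 2.3
```

```bash
python3 - <<'E'
from h import *
w=snap('wrist','w12'); o=robot.get_obs(); print(o['tool_pos'],o['ee_rot'],o['wrist_force'],o['width'],o['finger_force'])
tongs('w12'); egg('w12')
E
```

```text
[0.51020732 0.06337028 0.21272165] [-3.14142023e+00  9.69669837e-05 -3.35735385e-01] [ 0.10689041  0.45439597 -0.90034699] 0.05177648451049945 2.3208482970949262
z-0.045 y- 811 x -0.010 0.011 y -0.035 -0.018 z -0.044 -0.004
z-0.045 y+ 844 x -0.010 0.011 y 0.019 0.037 z -0.044 -0.004
z0.000 y- 55 x -0.008 0.011 y -0.021 -0.015 z 0.000 0.009
z0.000 y+ 70 x -0.010 0.011 y 0.016 0.022 z 0.001 0.009
z0.030 y- 287 x -0.005 0.008 y -0.028 -0.000 z 0.032 0.069
z0.030 y+ 216 x -0.007 0.008 y 0.000 0.026 z 0.031 0.069
z0.070 y- 31 x 0.001 0.007 y -0.034 -0.028 z 0.070 0.082
z0.070 y+ 36 x -0.005 -0.000 y 0.027 0.033 z 0.070 0.082
z0.082 y- 132 x -0.018 0.021 y -0.035 -0.020 z 0.083 0.090
z0.082 y+ 121 x -0.014 0.021 y 0.019 0.033 z 0.083 0.089
z0.090 y- 41 x -0.015 0.021 y -0.034 -0.021 z 0.090 0.099
z0.090 y+ 34 x -0.006 0.021 y 0.019 0.032 z 0.090 0.100
z0.100 y- 39 x -0.012 0.021 y -0.036 -0.022 z 0.100 0.112
z0.100 y+ 35 x -0.010 0.021 y 0.020 0.034 z 0.100 0.113
egg 822 [0.50941847 0.06172133 0.03040449] rms 0.02175179227951458 top 0.05994257690371933
foot ((0.504737138748169, 0.0570295974612236), 0.036500588059425354)
```

Call:
carry_out:
  steps:
    - [[0,0.003,0.02],0,-0.1]
    - [[0,0.003,0.04],0,-0.1]
    - [[0,0.003,0.055],0,-0.1]
    - [[0,0.003,0.068],0,-0.1]
    - [[0,0.003,0.078],0,-0.1]
    - [[0,0.003,0.083],0,-0.1]
    - [[0,0.003,0.083],0,-0.1]

```text
time: 14.68
tool_pos: [0.5091, 0.0599, 0.1296]
ee_rot: [3.141, 0.0, -0.337]
wrist_force: [0.4, 0.0, -1.2]
width: 0.0516
finger_force: 2.3
```

Call:
carry_out:
  steps:
    - [[0,0,0],0,0.0]
    - [[0,0,0],0,0.07]
    - [[0,0,0],0,0.13]
    - [[0,0,0],0,0.17]
    - [[0,0,0],0,0.17]

```text
time: 15.3
tool_pos: [0.5092, 0.06, 0.1298]
ee_rot: [-3.142, -0.0, -0.337]
wrist_force: [0.5, 0.6, -1.2]
width: 0.0388
finger_force: 2.8
```

Call:
carry_out:
  steps:
    - [[0,0,0],0,0.2]
    - [[0,0,0],0,0.22]
    - [[0,0,0],0,0.235]
    - [[0,0,0],0,0.235]

```text
time: 15.8
tool_pos: [0.5092, 0.06, 0.1298]
ee_rot: [3.142, 0.0, -0.337]
wrist_force: [-0.1, 0.9, -1.3]
width: 0.0359
finger_force: 3.1
```

Call:
carry_out:
  steps:
    - [[0,0,0],0,0.25]
    - [[0,0,0],0,0.26]
    - [[0,0,0],0,0.26]

```text
time: 16.18
tool_pos: [0.5092, 0.0599, 0.1298]
ee_rot: [3.141, -0.0, -0.337]
wrist_force: [-0.6, 0.6, -0.4]
width: 0.0348
finger_force: 3.4
```

Call:
carry_out:
  steps:
    - [[0,0,0],0,0.27]
    - [[0,0,0],0,0.275]
    - [[0,0,0],0,0.275]

```text
time: 16.55
tool_pos: [0.5093, 0.0599, 0.1299]
ee_rot: [3.142, -0.0, -0.337]
wrist_force: [0.3, 0.3, 0.6]
width: 0.0338
finger_force: 5.1
```

Call:
carry_out:
  steps:
    - [[0,0,0],0,0.285]
    - [[0,0,0],0,0.285]

```text
time: 16.8
tool_pos: [0.5093, 0.0599, 0.1299]
ee_rot: [3.142, -0.0, -0.337]
wrist_force: [0.3, 0.3, 0.5]
width: 0.0334
finger_force: 6.7
```

Call:
carry_out:
  steps:
    - [[0,0,0],0,0.295]
    - [[0,0,0],0,0.305]
    - [[0,0,0],0,0.31]
    - [[0,0,0],0,0.31]

```text
time: 17.3
tool_pos: [0.5094, 0.0599, 0.13]
ee_rot: [-3.142, -0.001, -0.337]
wrist_force: [-0.8, 0.5, 1.8]
width: 0.0325
finger_force: 12.9
```

Call:
carry_out:
  steps:
    - [[0,0,-0.004],0,0.31]
    - [[0,0,-0.012],0,0.31]
    - [[0,0,-0.025],0,0.31]
    - [[0,0,-0.04],0,0.31]
    - [[0,0,-0.06],0,0.31]
    - [[0,0,-0.08],0,0.31]
    - [[0,0,-0.1],0,0.31]
    - [[0,0,-0.12],0,0.31]
    - [[0,0,-0.12],0,0.31]
    - [[0,0,-0.12],0,0.31]

```text
time: 18.55
tool_pos: [0.509, 0.06, 0.2494]
ee_rot: [3.141, 0.001, -0.337]
wrist_force: [-0.8, -0.2, -2.6]
width: 0.0328
finger_force: 12.3
```

```bash
cat >> h.py <<'E'
def heldegg(tag):
    s=load(tag);o=robot.get_obs();Rt=Rn.from_euler('xyz',o['ee_rot']).as_matrix();p=o['tool_pos'];hsv=cv2.cvtColor(s['image'],cv2.COLOR_RGB2HSV)
    C=cloud(s);T=(C-p)@Rt
    m=(abs(T[...,0])<.03)&(abs(T[...,1])<.03)&(T[...,2]>.05)&(T[...,2]<.14)&(s['z_map']>0)&(hsv[...,1]>110)
    P=C[m]; print('n',m.sum(),'T range',T[m].min(0),T[m].max(0),'world top',P[:,2].max())
    from scipy.optimize import least_squares
    f=lambda c: np.sqrt(((P[:,0]-c[0])/.022)**2+((P[:,1]-c[1])/.022)**2+((P[:,2]-c[2])/.0285)**2)-1
    r=least_squares(f,p-[0,0,.098],loss='soft_l1',f_scale=.05); print('egg c',r.x,'rms',np.std(f(r.x)))
    return r.x
E
python3 - <<'E'
from h import *
w=snap('wrist','w13'); o=robot.get_obs(); print(o['tool_pos'],o['ee_rot'],o['wrist_force'],o['width'],o['finger_force'])
heldegg('w13')
E
```

```text
[0.5087696  0.05996275 0.24890045] [ 3.14096498e+00  1.38663938e-03 -3.36615597e-01] [ 0.57014224 -0.16561585 -0.80936345] 0.032400629946927995 12.260325103998184
n 1012 T range [-0.02014234 -0.0287807   0.07064418] [0.0226368  0.02834553 0.1198419 ] world top 0.17825023716863533
egg c [0.51006693 0.06132163 0.14981784] rms 0.05824687331809019
```

View pics/w13.png

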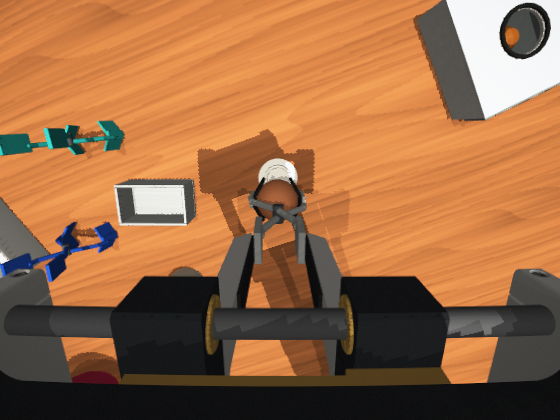

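The egg sits upright in the jaws (277,197), clear of its cup. Now to the opening.

Call:
carry_out:
  steps:
    - [[0.003,0.005,0],0,0.31]
    - [[0.01,0.016,0],0,0.31]
    - [[0.023,0.035,0],0,0.31]
    - [[0.038,0.059,0],0,0.31]
    - [[0.055,0.085,0],0,0.31]
    - [[0.072,0.112,0],0,0.31]
    - [[0.089,0.138,0],0,0.31]
    - [[0.106,0.164,0],0,0.31]
    - [[0.123,0.19,0],0,0.31]
    - [[0.138,0.214,0],0,0.31]

```text
time: 19.85
tool_pos: [0.5686, -0.1898, 0.2492]
ee_rot: [3.141, 0.001, -0.338]
wrist_force: [0.9, 0.4, -2.1]
width: 0.0325
finger_force: 12.3
```

Call:
carry_out:
  steps:
    - [[0.015,0.024,0],0,0.31]
    - [[0.028,0.044,0],0,0.31]
    - [[0.038,0.06,0],0,0.31]
    - [[0.046,0.072,0],0,0.31]
    - [[0.05,0.079,0],0,0.31]
    - [[0.052,0.08,0],0,0.31]
    - [[0.052,0.08,0],0,0.31]
    - [[0.052,0.08,0],0,0.31]

```text
time: 20.85
tool_pos: [0.5915, -0.2796, 0.2501]
ee_rot: [3.142, -0.0, -0.336]
wrist_force: [0.5, 0.2, -1.2]
width: 0.0325
finger_force: 12.3
```

```bash
python3 - <<'E'
from h import *
w=snap('wrist','w14'); o=robot.get_obs(); print(o['tool_pos'],o['ee_rot'],o['width'],o['finger_force'])
heldegg('w14')
snap('scene','s14')
for t in('w14','s14','w3'):
    s=load(t); C=cloud(s); m=(np.hypot(C[...,0]-.5915,C[...,1]+.2785)<.12)&(abs(C[...,2]-.0755)<.006)&(s['z_map']>0)
    print(t,cv2.minAreaRect(C[m][:,:2].astype(np.float32)))
    a=np.radians(7.64); ex=np.array([np.cos(a),np.sin(a)]); X=(C[...,:2]-[.5915,-.2785])@ex;Y=(C[...,:2]-[.5915,-.2785])@np.array([-ex[1],ex[0]])
    k=(X<-.078)&(X>-.15)&(abs(Y)<.07)&(C[...,2]>.045)&(C[...,2]<.064)&(s['z_map']>0); print('drawer',k.sum(),X[k].min(initial=9))
A=cv2.resize(w['image'],(440,330));B=cv2.resize(load('s14')['image'][60:250,90:290],(347,330)); cv2.imwrite('pics/c14.png',np.hstack([A,B])[:,:,::-1])
E
```

```text
[ 0.59148353 -0.27968265  0.25010054] [ 3.14154139e+00 -3.34949167e-04 -3.35800950e-01] 0.03257843468131288 12.263020724058151
n 984 T range [-0.0173199  -0.02551519  0.05071743] [0.02244973 0.01874432 0.11767396] world top 0.19938613021201132
egg c [ 0.59275344 -0.2782598   0.15043024] rms 0.041890761612697655
w14 ((0.5909703969955444, -0.2776253819465637), (0.15104445815086365, 0.15054753422737122), 7.489189624786377)
drawer 48 -0.08367263469830603
s14 ((0.5909808278083801, -0.2765995264053345), (0.1543908268213272, 0.1529206782579422), 7.25788688659668)
drawer 0 9.0
w3 ((0.5833302736282349, -0.2782231569290161), (0.13281184434890747, 0.15116876363754272), 7.642273902893066)
drawer 776 -0.11424708524003112
```

View pics/c14.png

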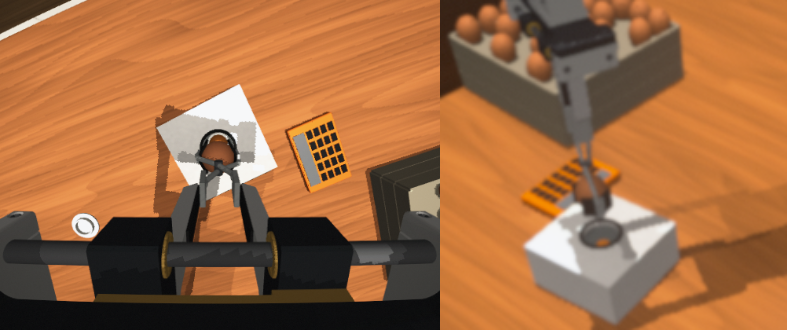

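The egg is centred over the opening (left picture (218,150)) and the drawer is still home. I'll lower it 13 mm and let it settle.

Call:
carry_out:
  steps:
    - [[-0.001,0,0.004],0,0.31]
    - [[-0.001,0,0.009],0,0.31]
    - [[-0.001,0,0.013],0,0.31]
    - [[-0.001,0,0.013],0,0.31]
    - [[-0.001,0,0.013],0,0.31]
    - [[-0.001,0,0.013],0,0.31]

```text
time: 21.7
tool_pos: [0.5906, -0.2801, 0.2371]
ee_rot: [3.141, -0.001, -0.337]
wrist_force: [0.3, 0.3, -1.8]
width: 0.0325
finger_force: 12.3
```

```bash
python3 - <<'E'
from h import *
w=snap('wrist','w15'); o=robot.get_obs(); print(o['tool_pos'],o['width'],o['finger_force'],abs(o['qvel']).max())
c=heldegg('w15'); d=c-np.array([.591,-.278,.079]); print(d)
if np.hypot(*d[:2])<.01 and .045<d[2]<.07 and o['finger_force']>8: print(robot.close_job())
E
```

```text
[ 0.59057966 -0.28006478  0.23710444] 0.03251631758307682 12.263038605451584 0.0023382621407128192
n 981 T range [-0.01738822 -0.02539835  0.05097298] [0.02264973 0.0202652  0.11692152] world top 0.18613581086567757
egg c [ 0.59178143 -0.27868884  0.13738481] rms 0.040663349787642245
[ 0.00078143 -0.00068884  0.05838481]
the job is handed in; nothing more can be done
None
```

The job is handed in at about 22 s with the drawer home (after a first push that missed its front and a second that seated it) and the egg held still in the tongs, measured about 1 mm off the opening's axis and about 3 cm above the collar; the verdict was not shown to me.

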